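# Extend the bearing press lever to its next button hole and press the bearing home

## Robot

A 6-joint arm with a two-finger parallel gripper is mounted at the origin on the work surface. World frame = base frame: x ahead of the robot, y to its left, z up, the work surface at z = 0. Lengths are in m, angles in rad, forces in N, time in s.
With the tool pointing down it reaches from about 0.375 to 0.975 m from the base axis. Payload 3.8 kg.
Tool frame: the origin (TCP) lies on the centre line of the jaws, within the pads' length; the fingertips stand 17 mm ahead of it and the grasp point (between the pads) lies 2 mm behind it (bot.tip_extent is the distance from the TCP to the fingertips, in m); z points along the fingers, y is the line along which they close (so a half turn about z gives the same grasp; the last joint's range is limited). The gripper opens to 85 mm and grips with 20 to 120 N. Pads are 22 mm wide; open, the fingers measure 114 mm over their backs; the gripper's body (76 mm by 85 mm) begins 54 mm behind the grasp point. The pads swing forward as they close: fully open they stand 13 mm farther back than shut.
Start: joints at [1.219, 0.264, 1.604, -0, 1.274, -0.037], TCP at [0.209, 0.642, 0.248] pointing down, gripper open.
Joint ranges: [-2.63, 2.63], [-0.94, 2.18], [0.31, 2.57], [-1.31, 4.45], [0, 2.66], [-2.55, 2.55]. Speed limits (rad/s): [2.57, 2.57, 3.14, 3.14, 3.14, 3.14].

## Interface

Orientations are given as a rotation vector (axis times angle).
In Python, from workcell import readout, read_camera, finish_job, bot gives the robot as it stands.
- The arm moves only by the tool jog_arm, never from a script. Its argument "deltas" is one flat list of numbers, 7 for each row, row after row: the shift along the tool's x, y, z in m, then the turn, a rotation vector about the tool's x, y, z in degrees, then the gripper command: -1 is shut, 1 is fully open, values between are in proportion. A call has 1 to 8 rows; each row is the pose to reach, as a shift and turn from the pose commanded when the call began, along the tool's axes at that moment; what a row does not reach only later rows make up. A row lasts 1/10 s, in which the tool goes at most 50 mm and 8.59 degrees, less where a joint would pass 70% of its speed; a pose out of reach is approached as far as the arm can. A call with a gripper value outside its range is refused whole. The fingers move at their own pace and stop on an object; "squeeze" is the grip in N (left out, the last holds). Time passes only in rows, so rows that repeat a pose let the fingers close. It gives the time, the measured TCP pose, the force, the opening and the grip force at its end, in the units of the state.
- readout.read_state(): the state, without advancing time (a new reading comes with each control period).
- read_camera(name): name is "side" or "top"; returns a dict with "color" (384x512x3 uint8, blue, green, red), "fx", "fy", "cx", "cy" (pixels), "origin" and "attitude" of the camera in the world. Camera axes: x right, y down, z forward; pixel columns grow to the right and rows downward; lengths in m; the calibration is good to about 2 mm. A picture is of the moment at which its call begins. There is no depth.
- finish_job(): hands the job in; it is judged then, once.
The state is a dict: "time": time; "q": joint angles; "joint_vel": joint speeds; "joint_torque": joint torques, N m; "tool_pos": TCP position; "tcp_rot": TCP orientation; "wrist_force": force on the tool from outside, world axes, zero at the start; "torque": the same for the moment, N m; "width": opening from 0.0 (shut) to 1.0 (fully open); "grip_force": force on a finger pad.
Only numpy, scipy, OpenCV 4.12 (cv2) and the standard library are available. Lean on these libraries where they do the work, as an engineer would, in place of code of your own. Each camera call takes 0.05 s, during which the arm holds its last target. There are 200 camera calls.

## Task

Draw the black handle of the press lever out until its spring button pops up through the next hole, and prove it with a light tug of about 15 N, never over 30. Then push the lengthened lever down at its black grip until you feel the chrome flange bearing bottom in the hub, firm it home with about 20 N at the grip, never over 30, and let the lever back up to its top stop under control, not flying. Leave the other parts on the bench where they are.

Things in the scene. Friction and masses are not known exactly. Their poses are not given: they have to be found in the camera images.
- press: The green cast-iron bench press, 400 mm tall, fixed to the bench. Origin at bench height straight under its ram. Its foot reaches from 95 mm in front (its own -y) to 165 mm behind (+y) and 75 mm to either side; the lever lies in an upright plane 68 mm to its +x side and points towards its -y.
- pivot (a point): The axis on which the lever turns, taken on the lever's centre line, 262 mm above the bench. This point's -y axis runs outward along the lever, its x axis along the hinge.
- lever (a joint): Lever angle in rad: 0 at the top stop, where it slopes 0.25 rad above level, growing as the grip goes down, limit 0.85. A return spring lifts it: it takes 3 to 7 N at the drawn-out grip to push it down, and it rises by itself when let go. It bottoms on the bearing somewhere between 0.4 and 0.75.
- grip (a point): Centre of the black cylindrical grip of the telescoping handle, on the lever's centre line, 290 to 320 mm from the pivot at first: 28 mm in diameter, 75 mm long, with a red end collar of 40 mm diameter and 12 mm length beyond it; same axes as the pivot point.
- tube_mouth (a point): Open end of the 30 mm steel lever tube, on its centre line, 225 mm from the pivot; two holes in the tube's top. The handle slides straight out of it with 5 to 9 N of drag. Its button starts hidden in the tube between the holes, so how far it has to come (25 to 55 mm) is to be felt: it stops dead when the button has popped up.
- button (a joint): How far the 9 mm brass spring button on the handle has risen, in m: about 0.001 while it is held down inside the tube, 0.0085 when it stands up through a hole in the top of the tube, 5 mm proud of it. In a hole it locks the handle with 1 mm of play either way.
- bearing: The chrome flange bearing (flange 50 mm diameter, 4 mm thick) started in the hub's bore under the ram, held by its press fit. Moving it adds about 3 N at the grip; then it bottoms solidly on the hub. Origin at the centre of the flange's underside.
- flange_underside (a point): Centre of the underside of the bearing's flange: starts 5 to 7 mm above the hub's face, 0 when home. z up.
- hub_face (a point): Centre of the top face of the steel wheel hub (120 mm flange, 55 mm tall), which stands fixed on packing on the press; its height differs by up to 5 mm from job to job. z up.
- washer_mid (a point): Bystander: centre of the bronze thrust washer, 64 mm across, 5 mm thick.
- spare_bearing_mid (a point): Bystander: centre of a spare chrome flange bearing, 50 mm across, 16 mm tall.
- mandrel_mid (a point): Bystander: half-way up the green anodised mandrel standing on end, 40 mm foot, 100 mm tall.
- spare_hub_mid (a point): Bystander: half-way up a spare steel wheel hub, 120 mm across, 55 mm tall.
- ring_gauge_mid (a point): Bystander: centre of a dark steel ring gauge, 60 mm across, 18 mm tall.
- hammer_mid (a point): Bystander: the small steel hammer with a wooden handle, lying; a point on its handle.
- oiler_mid (a point): Bystander: half-way up the white oil bottle, 48 mm across, 110 mm tall.

How it is judged:
By the outcome, as a careful person would: the job done as asked, in the order asked, and still so for the second after the job is handed in, with the robot touching nothing.
It also fails if it takes over 72 s, if anything falls off the work surface, if the arm or the gripper's body presses on something with over 40 N, if the wrist force passes 120 N, or if a joint passes its speed limit or range.

## Working session

There is one attempt and no reset: what is moved stays moved. The work goes in short steps, Python scripts to look and compute and a tool call to move; the robot and the scene stay as the last step left them, time stands still between calls to the robot, and variables do not carry over. Pictures are saved under pics/ and viewed, at most 10 in all, crops included, and the job is handed in when it is done.

Besides the shell and the picture viewer there is one more tool, called after ">>>" as name(argument=value, ...) on one line, values as JSON. jog_arm: Moves the arm, as the interface text tells. Its arguments: {"type":"object","properties":{"deltas":{"type":"array"},"squeeze":{"type":"number"}},"required":["deltas"]}

```bash
ls; mkdir -p pics
python3 - <<'E'
from workcell import readout, read_camera, bot
import cv2
print(readout.read_state())
for n in("side","top"):
    c=read_camera(n); cv2.imwrite(f"pics/{n}0.png",c["color"]); print(n,{k:v for k,v in c.items() if k!="color"})
E
```

```text
pics
{'time': 0.0, 'q': array([ 1.21911665e+00,  2.64768193e-01,  1.60538753e+00,  1.06808161e-05,
        1.27370209e+00, -3.68998330e-02]), 'joint_vel': array([ 0.00126921, -0.00102989,  0.00014708, -0.00061668,  0.00034196,
       -0.00133662]), 'joint_torque': array([-1.34483958e-03, -5.15134227e+01, -3.67304063e+01, -4.80882609e-04,
        1.34399461e-02, -1.23290572e-06]), 'tool_pos': array([0.20874185, 0.64117617, 0.24694455]), 'tcp_rot': array([-0.49235059, -3.10231729,  0.00348757]), 'wrist_force': array([ 0.30671716,  0.15664078, -0.17272957]), 'torque': array([ 0.03582275, -0.01723439,  0.03217242]), 'grip_force': 0.0, 'width': 0.9980622232361596}
side {'fx': 353.5765351571313, 'fy': 353.5765351571313, 'cx': 264.4869433977724, 'cy': 193.45511277717034, 'origin': array([-0.01324227, -0.50657233,  0.91541476]), 'attitude': array([-2.17313278,  0.93935472, -0.38123496])}
top {'fx': 407.0852992670233, 'fy': 407.0852992670233, 'cx': 255.01308548062715, 'cy': 193.83557793688638, 'origin': array([0.41074893, 0.01175076, 1.51700607]), 'attitude': array([-2.14854265,  2.19875223, -0.0813368 ])}
```

View pics/side0.png

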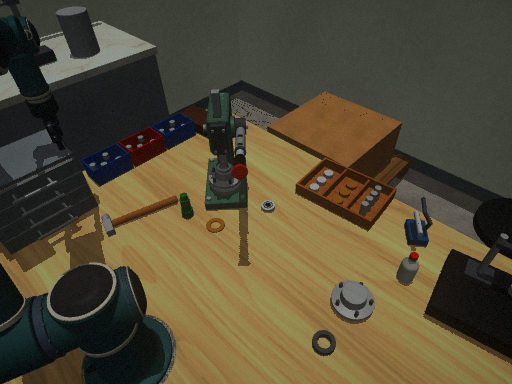

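View pics/top0.png

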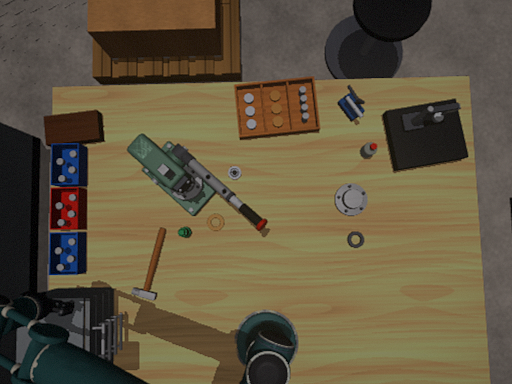

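The side view shows the press at about (225,160) with the red collar near (240,172). The top view has the lever running from about (180,150) to the collar at (263,230).

```bash
cat > h.py <<'E'
import numpy as np, cv2
from scipy.spatial.transform import Rotation as R
def ray(c,u,v):
    d=R.from_rotvec(c["attitude"]).apply([(u-c["cx"])/c["fx"],(v-c["cy"])/c["fy"],1]); return c["origin"],d/np.linalg.norm(d)
def onz(c,u,v,z):
    o,d=ray(c,u,v); return o+d*(z-o[2])/d[2]
def tri(r1,r2):
    (o1,d1),(o2,d2)=r1,r2
    s=np.linalg.lstsq(np.c_[d1,-d2],o2-o1,rcond=None)[0]
    a,b=o1+s[0]*d1,o2+s[1]*d2; return (a+b)/2,np.linalg.norm(a-b)
def proj(c,p):
    q=R.from_rotvec(c["attitude"]).inv().apply(np.asarray(p)-c["origin"]); return np.array([c["fx"]*q[0]/q[2]+c["cx"],c["fy"]*q[1]/q[2]+c["cy"]])
def blob(img,box,f):
    u0,u1,v0,v1=box; hsv=cv2.cvtColor(img,cv2.COLOR_BGR2HSV)[v0:v1,u0:u1].astype(int)
    m=f(hsv[...,0],hsv[...,1],hsv[...,2]).astype(np.uint8); ys,xs=np.nonzero(m)
    return np.array([xs.mean()+u0,ys.mean()+v0]),len(xs),(xs.min()+u0,xs.max()+u0,ys.min()+v0,ys.max()+v0)
red=lambda h,s,v:((h<8)|(h>172))&(s>130)&(v>60)
E
python3 - <<'E'
from h import *
from workcell import read_camera
S,T=read_camera("side"),read_camera("top")
a=blob(S["color"],(225,255,155,190),red); b=blob(T["color"],(245,280,215,245),red); print(a,b)
print(tri(ray(S,*a[0]),ray(T,*b[0])))
t=cv2.resize(T["color"][130:245,120:280],None,fx=5,fy=5,interpolation=cv2.INTER_CUBIC)
cv2.imwrite("pics/t1.png",t)
s=cv2.resize(S["color"][85:215,190:270],None,fx=4.5,fy=4.5,interpolation=cv2.INTER_CUBIC)
cv2.imwrite("pics/s1.png",s)
E
```

```text
(array([239.23280423, 171.        ]), 189, (np.int64(232), np.int64(247), np.int64(164), np.int64(178))) (array([260.75757576, 223.92424242]), 66, (np.int64(256), np.int64(266), np.int64(219), np.int64(229)))
(array([0.42286004, 0.00719388, 0.3506635 ]), np.float64(0.0002159748976913035))
```

View pics/t1.png

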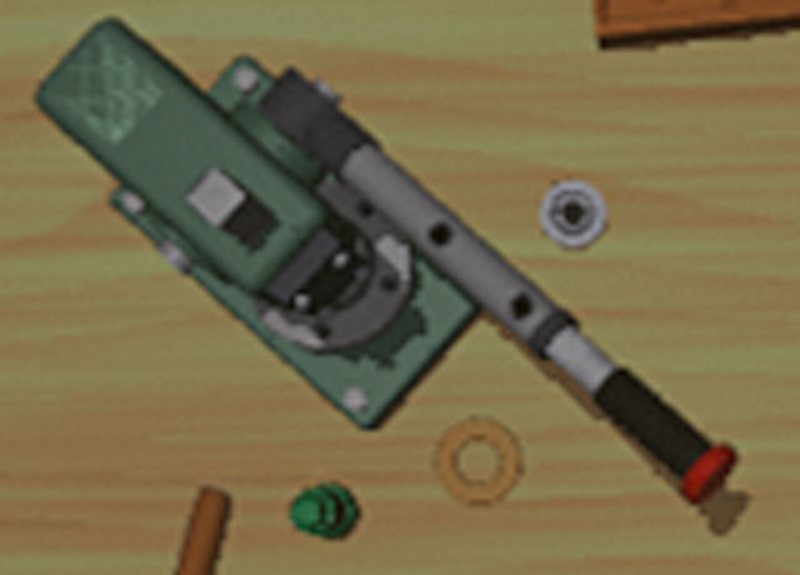

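View pics/s1.png

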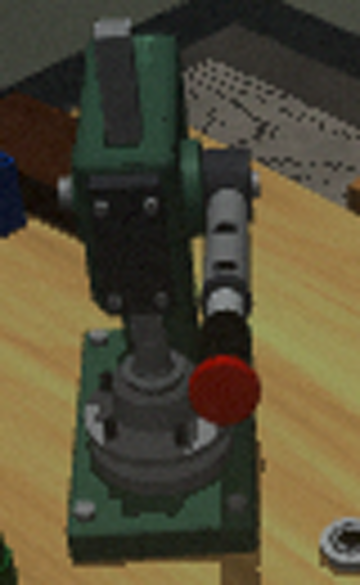

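```bash
cat >> h.py <<'E'
psi=np.radians(-133.5); H=np.array([np.cos(psi),np.sin(psi),0]); Z=np.array([0,0,1.]); Y=np.array([-H[1],H[0],0])
def att(a):
    z=H*np.sin(a)-Z*np.cos(a); return R.from_matrix(np.c_[np.cross(Y,z),Y,z])
def delta(p,a,s,base=None):
    b=base or (s["tool_pos"],R.from_rotvec(s["tcp_rot"])); 
    return np.r_[b[1].inv().apply(p-b[0])*1000,np.degrees((b[1].inv()*att(a)).as_rotvec())].round(1)
E
python3 - <<'E'
from h import *
from workcell import readout
print(Y,att(.45).as_matrix().round(2))
s=readout.read_state(); G=np.array([.453,.039,.3396]); z=att(.45).as_matrix()[:,2]
print(delta(G-.13*z,.45,s))
E
```

```text
[ 0.72537437 -0.68835458  0.        ] [[ 0.62  0.73 -0.3 ]
 [ 0.65 -0.69 -0.32]
 [-0.43  0.   -0.9 ]]
[-443.  -446.5 -208.5   25.9  -16.3  113.2]
```

>>> jog_arm(deltas=[-30, -30, -50, 2, -1, 8, 1, -0.443, -0.4465, -0.2085, 25.9, -16.3, 113.2, 1], squeeze=40)

```text
time: 0.5
tool_pos: [0.2451, 0.5714, 0.3027]
tcp_rot: [0.923, 2.971, -0.109]
wrist_force: [1.6, 1.0, 1.3]
width: 0.995
grip_force: 0.0
```

I entered the first row in mm by mistake. The rate limit clipped it and nothing was harmed; I'll use metres from here.

Run:
```python
from h import *
from workcell import readout
s=readout.read_state(); G=np.array([.453,.039,.3396]); z=att(.45).as_matrix()[:,2]
print(s["time"],s["tool_pos"],delta(G-.13*z,.45,s))
```

```text
0.5 [0.24513731 0.57141395 0.30271525] [-488.2 -272.9 -115.    22.   -14.1   96.8]
```

>>> jog_arm(deltas=[-0.02, -0.01, -0.03, 2, -1, 8, 1, -0.488, -0.273, -0.115, 22, -14.1, 96.8, 1, -0.488, -0.273, -0.115, 22, -14.1, 96.8, 1, -0.488, -0.273, -0.115, 22, -14.1, 96.8, 1, -0.488, -0.273, -0.115, 22, -14.1, 96.8, 1, -0.488, -0.273, -0.115, 22, -14.1, 96.8, 1, -0.488, -0.273, -0.115, 22, -14.1, 96.8, 1, -0.488, -0.273, -0.115, 22, -14.1, 96.8, 1])

```text
time: 1.3
tool_pos: [0.4094, 0.2466, 0.4115]
tcp_rot: [2.296, 1.87, -0.495]
wrist_force: [1.0, 0.0, 0.4]
width: 1.001
grip_force: 0.0
```

Run:
```python
from h import *
from workcell import readout
s=readout.read_state(); G=np.array([.453,.039,.3396]); z=att(.45).as_matrix()[:,2]
print(s["time"],s["tool_pos"],s["q"].round(2),delta(G-.13*z,.45,s))
```

```text
1.3 [0.40944469 0.24657288 0.41154591] [ 0.6   0.03  1.61 -0.17  1.82  0.79] [-155.   112.    -4.     6.9   -4.3   30.5]
```

>>> jog_arm(deltas=[-0.155, 0.112, -0.004, 6.9, -4.3, 30.5, 1, -0.155, 0.112, -0.004, 6.9, -4.3, 30.5, 1, -0.155, 0.112, -0.004, 6.9, -4.3, 30.5, 1, -0.155, 0.112, -0.004, 6.9, -4.3, 30.5, 1, -0.155, 0.112, -0.004, 6.9, -4.3, 30.5, 1, -0.155, 0.112, -0.004, 6.9, -4.3, 30.5, 1])

```text
time: 1.9
tool_pos: [0.4928, 0.0814, 0.4555]
tcp_rot: [2.665, 1.152, -0.611]
wrist_force: [-0.3, -0.1, -0.0]
width: 1.0
grip_force: 0.0
```

Run:
```python
from h import *
from workcell import readout,read_camera
s=readout.read_state(); G=np.array([.453,.039,.3396]); z=att(.45).as_matrix()[:,2]
print(s["time"],s["tool_pos"],s["q"].round(2),s["wrist_force"],delta(G-.13*z,.45,s),delta(G+.002*z,.45,s))
S,T=read_camera("side"),read_camera("top")
a=cv2.resize(S["color"][60:210,170:310],None,fx=4,fy=4); b=cv2.resize(T["color"][150:270,190:330],None,fx=5,fy=5)
cv2.imwrite("pics/s2.png",a);
```

```text
1.9 [0.4927967  0.08135802 0.4555421 ] [ 0.26  0.1   1.48 -0.24  1.94  0.97] [-0.27772783 -0.14928293 -0.01643811] [-1.9  0.3 -0.3 -0.  -0.   0.3] [ -2.    0.4 131.7  -0.   -0.    0.3]
```

View pics/s2.png

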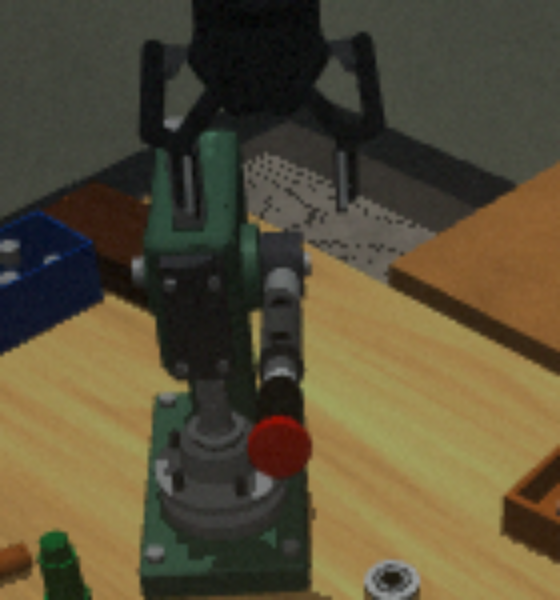

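The open jaws, at about crop (180..345,190), are above the lever in line with the grip at about (280,400).

>>> jog_arm(deltas=[-0.001, 0, 0.04, 0, 0, 0, 1, -0.002, 0, 0.08, 0, 0, 0, 1, -0.002, 0, 0.105, 0, 0, 0, 1, -0.002, 0, 0.12, 0, 0, 0, 1, -0.002, 0, 0.13, 0, 0, 0, 1, -0.002, 0, 0.13, 0, 0, 0, 1])

```text
time: 2.6
tool_pos: [0.4511, 0.0404, 0.3385]
tcp_rot: [2.661, 1.157, -0.614]
wrist_force: [-0.5, -0.5, 0.5]
width: 0.997
grip_force: 0.0
```

Run:
```python
from h import *
from workcell import readout,read_camera
s=readout.read_state(); print(s["tool_pos"],s["wrist_force"])
S,T=read_camera("side"),read_camera("top")
a=cv2.resize(S["color"][100:200,190:290],None,fx=4,fy=4); b=cv2.resize(T["color"][170:250,200:300],None,fx=4,fy=4)
cv2.imwrite("pics/st3.png",np.vstack([a,b])[:600] if 0 else np.hstack([a,cv2.copyMakeBorder(b,0,80,0,0,cv2.BORDER_CONSTANT)]));
```

```text
[0.45113671 0.04035372 0.33845728] [-0.49562988 -0.45068017  0.50274931]
```

View pics/st3.png

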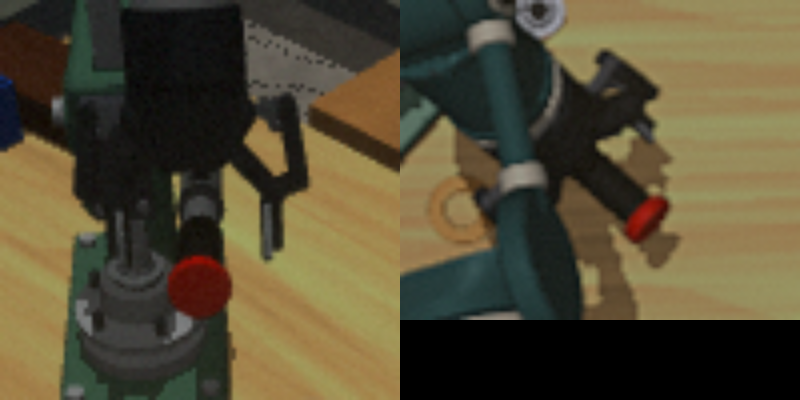

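The fingertips, at about crop (118,250) and (270,255), straddle the grip at about (200,250). Closing now.

>>> jog_arm(deltas=[0, 0, 0, 0, 0, 0, -0.2, 0, 0, 0, 0, 0, 0, -1, 0, 0, 0, 0, 0, 0, -1, 0, 0, 0, 0, 0, 0, -1, 0, 0, 0, 0, 0, 0, -1, 0, 0, 0, 0, 0, 0, -1], squeeze=40)

```text
time: 3.3
tool_pos: [0.453, 0.0395, 0.34]
tcp_rot: [2.663, 1.154, -0.608]
wrist_force: [2.0, -0.1, 2.1]
width: 0.313
grip_force: 39.6
```

```bash
cat >> h.py <<'E'
AX=lambda al:H*np.cos(.25-al)+Z*np.sin(.25-al)     # outward along lever at lever angle al
UP=lambda al:-H*np.sin(.25-al)+Z*np.cos(.25-al)
def rep(al=0):
    from workcell import readout
    s=readout.read_state(); f=s["wrist_force"]; print("t",round(s["time"],2),s["tool_pos"].round(4),"w",round(s["width"],3),"grip",round(float(s["grip_force"]),1),"F axial/up/hinge",(f@AX(al)).round(1),(f@UP(al)).round(1),(f@Y).round(1),"tq",s["torque"].round(2)); return s
E
python3 -c "
from h import *
s=rep(); b=R.from_rotvec(s['tcp_rot']); print('1mm axial in tool', (b.inv().apply(AX(0))).round(4), 'up',b.inv().apply(UP(0)).round(4))"
```

```text
t 3.3 [0.453  0.0395 0.34  ] w 0.313 grip 39.6 F axial/up/hinge -0.8 2.4 1.6 tq [-0.02 -0.38  0.18]
1mm axial in tool [-0.9802 -0.006   0.1977] up [-1.977e-01  9.000e-04 -9.803e-01]
```

>>> jog_arm(deltas=[-0.0039, 0, 0.0008, 0, 0, 0, -1, -0.0078, 0, 0.0016, 0, 0, 0, -1, -0.0118, 0, 0.0024, 0, 0, 0, -1, -0.0157, 0, 0.0032, 0, 0, 0, -1, -0.0196, 0, 0.004, 0, 0, 0, -1])

```text
time: 3.8
tool_pos: [0.4414, 0.0272, 0.3443]
tcp_rot: [2.665, 1.157, -0.6]
wrist_force: [7.9, 4.6, -0.9]
width: 0.31
grip_force: 39.8
```

```bash
python3 -c "
from h import *
s=rep(); print((s['tool_pos']-[.4530,.0395,.34])@AX(0))"
```

```text
t 3.8 [0.4414 0.0272 0.3443] w 0.31 grip 39.8 F axial/up/hinge -8.7 1.3 2.6 tq [ 0.96 -1.29  0.15]
0.017476209328373096
```

>>> jog_arm(deltas=[-0.003, 0, 0.0006, 0, 0, 0, -1, -0.0059, 0, 0.0012, 0, 0, 0, -1, -0.0059, 0, 0.0012, 0, 0, 0, -1])

```text
time: 4.1
tool_pos: [0.4365, 0.0219, 0.3461]
tcp_rot: [2.664, 1.155, -0.604]
wrist_force: [4.7, 1.5, 1.3]
width: 0.311
grip_force: 39.7
```

>>> jog_arm(deltas=[-0.002, 0, 0.0004, 0, 0, 0, -1, -0.0039, 0, 0.0008, 0, 0, 0, -1])

```text
time: 4.3
tool_pos: [0.4343, 0.0195, 0.347]
tcp_rot: [2.665, 1.156, -0.602]
wrist_force: [6.5, 4.3, 0.3]
width: 0.316
grip_force: 39.8
```

```bash
python3 -c "
from h import *
s=rep(); print((s['tool_pos']-[.4530,.0395,.34])@AX(0))"
```

```text
t 4.3 [0.4343 0.0195 0.347 ] w 0.316 grip 39.8 F axial/up/hinge -7.3 2.2 1.7 tq [ 0.66 -1.06  0.08]
0.02824951613693767
```

>>> jog_arm(deltas=[-0.002, 0, 0.0004, 0, 0, 0, -1, -0.0039, 0, 0.0008, 0, 0, 0, -1])

```text
time: 4.5
tool_pos: [0.4316, 0.0167, 0.3479]
tcp_rot: [2.664, 1.156, -0.602]
wrist_force: [7.2, 4.2, 1.2]
width: 0.311
grip_force: 39.8
```

Still sliding (about 4 mm each step, about 8 N).

>>> jog_arm(deltas=[-0.002, 0, 0.0004, 0, 0, 0, -1, -0.0039, 0, 0.0008, 0, 0, 0, -1])

```text
time: 4.7
tool_pos: [0.4288, 0.0137, 0.349]
tcp_rot: [2.664, 1.156, -0.603]
wrist_force: [4.1, 0.9, 0.9]
width: 0.315
grip_force: 39.7
```

>>> jog_arm(deltas=[-0.002, 0, 0.0004, 0, 0, 0, -1, -0.0039, 0, 0.0008, 0, 0, 0, -1])

```text
time: 4.9
tool_pos: [0.4259, 0.0106, 0.3501]
tcp_rot: [2.664, 1.155, -0.604]
wrist_force: [5.0, 2.5, 1.6]
width: 0.309
grip_force: 39.9
```

>>> jog_arm(deltas=[-0.002, 0, 0.0004, 0, 0, 0, -1, -0.0039, 0, 0.0008, 0, 0, 0, -1])

```text
time: 5.1
tool_pos: [0.4237, 0.0082, 0.3509]
tcp_rot: [2.665, 1.156, -0.602]
wrist_force: [8.5, 6.7, -0.1]
width: 0.313
grip_force: 39.9
```

>>> jog_arm(deltas=[-0.001, 0, 0.0002, 0, 0, 0, -1, -0.002, 0, 0.0004, 0, 0, 0, -1])

```text
time: 5.3
tool_pos: [0.4235, 0.008, 0.351]
tcp_rot: [2.667, 1.158, -0.596]
wrist_force: [10.6, 10.1, -1.7]
width: 0.31
grip_force: 39.9
```

```bash
python3 -c "
from h import *
s=rep(); print((s['tool_pos']-[.4530,.0395,.34])@AX(0))"
```

```text
t 5.3 [0.4235 0.008  0.351 ] w 0.31 grip 39.9 F axial/up/hinge -14.6 2.0 0.7 tq [ 1.56 -1.81  0.16]
0.044564339946188185
```

>>> jog_arm(deltas=[-0.0006, 0, 0.0001, 0, 0, 0, -1, -0.0006, 0, 0.0001, 0, 0, 0, -1, -0.0006, 0, 0.0001, 0, 0, 0, -1, -0.0006, 0, 0.0001, 0, 0, 0, -1])

```text
time: 5.7
tool_pos: [0.4235, 0.0079, 0.3511]
tcp_rot: [2.667, 1.159, -0.595]
wrist_force: [10.8, 9.5, -1.9]
width: 0.316
grip_force: 39.8
```

```bash
python3 -c "
from h import *
s=rep(); print((s['tool_pos']-[.4530,.0395,.34])@AX(0))"
```

```text
t 5.7 [0.4235 0.0079 0.3511] w 0.316 grip 39.8 F axial/up/hinge -14.3 1.7 1.3 tq [ 1.45 -1.8   0.07]
0.0446330910027833
```

>>> jog_arm(deltas=[-0.001, 0, 0.0002, 0, 0, 0, -1, -0.001, 0, 0.0002, 0, 0, 0, -1])

```text
time: 5.9
tool_pos: [0.4234, 0.0078, 0.3511]
tcp_rot: [2.668, 1.16, -0.592]
wrist_force: [14.3, 11.5, -3.1]
width: 0.311
grip_force: 39.8
```

```bash
python3 -c "
from h import *
s=rep(); print((s['tool_pos']-[.4530,.0395,.34])@AX(0))"
```

```text
t 5.9 [0.4234 0.0078 0.3511] w 0.311 grip 39.8 F axial/up/hinge -18.4 1.5 2.5 tq [ 1.87 -2.05  0.02]
0.04480458524132857
```

Locked: it stopped dead at 44.7 mm and held about 18 N. I'll relax the tug and start the arc down.

>>> jog_arm(deltas=[0.0022, 0, -0.0005, 0, 0, 0, -1, 0.0044, 0, -0.0009, 0, 0, 0, -1, 0.0044, 0, -0.0009, 0, 0, 0, -1])

```text
time: 6.2
tool_pos: [0.4237, 0.0083, 0.3509]
tcp_rot: [2.663, 1.155, -0.606]
wrist_force: [6.3, 1.8, 1.4]
width: 0.313
grip_force: 39.8
```

```bash
python3 -c "
from h import *
s=rep(); print((s['tool_pos']-[.4530,.0395,.34])@AX(0))"
```

```text
t 6.2 [0.4237 0.0083 0.3509] w 0.313 grip 39.8 F axial/up/hinge -5.1 2.8 3.3 tq [ 0.29 -0.85  0.24]
0.0441721120050951
```

>>> jog_arm(deltas=[0.0019, 0, 0.0087, 0, 1.43, 0, -1, 0.004, 0, 0.0175, 0, 2.86, 0, -1, 0.0064, 0, 0.0261, 0, 4.3, 0, -1, 0.0089, 0, 0.0347, 0, 5.73, 0, -1, 0.0089, 0, 0.0347, 0, 5.73, 0, -1])

```text
time: 6.7
tool_pos: [0.4187, 0.0028, 0.3159]
tcp_rot: [2.722, 1.179, -0.475]
wrist_force: [4.9, 2.9, 4.1]
width: 0.309
grip_force: 40.0
```

```bash
cat >> h.py <<'E'
P0=np.array([.4234,.0078,.3511])-.358*AX(0)
def ang(s):
    d=s["tool_pos"]-P0; al=.25-np.arctan2(d[2],d@H); print("alpha",al.round(3),"r",np.linalg.norm(d).round(4),"lat",(d@Y).round(4),"lean-al",(np.arctan2(*(lambda z:(z@H,-z[2]))(R.from_rotvec(s["tcp_rot"]).as_matrix()[:,2]))).round(3)); return al
E
python3 -c "
from h import *
s=rep(); al=ang(s); rep(al)"
```

```text
t 6.7 [0.4187 0.0028 0.3159] w 0.309 grip 40.0 F axial/up/hinge -4.3 5.3 1.5 tq [ 0.34 -0.8   0.2 ]
alpha 0.1 r 0.3577 lat 0.0 lean-al 0.345
t 6.7 [0.4187 0.0028 0.3159] w 0.309 grip 40.0 F axial/up/hinge -4.8 4.9 1.5 tq [ 0.34 -0.8   0.2 ]
```

>>> jog_arm(deltas=[0.0026, 0, 0.0087, 0, 1.43, 0, -1, 0.005, 0, 0.0175, 0, 2.86, 0, -1, 0.0074, 0, 0.0261, 0, 4.3, 0, -1, 0.0099, 0, 0.0347, 0, 5.73, 0, -1, 0.0156, 0, 0.0517, 0, 8.59, 0, -1, 0.0221, 0, 0.0683, 0, 11.46, 0, -1, 0.0221, 0, 0.0683, 0, 11.46, 0, -1])

```text
time: 7.4
tool_pos: [0.4162, 0.0002, 0.2444]
tcp_rot: [2.823, 1.221, -0.207]
wrist_force: [1.7, 0.8, 8.5]
width: 0.312
grip_force: 40.3
```

```bash
python3 -c "
from h import *
s=rep(); al=ang(s); rep(al); print(s['q'].round(2))"
```

```text
t 7.4 [4.162e-01 2.000e-04 2.444e-01] w 0.312 grip 40.3 F axial/up/hinge 0.4 8.6 0.7 tq [-0.02 -0.22  0.2 ]
alpha 0.301 r 0.3578 lat 0.0001 lean-al 0.147
t 7.4 [4.162e-01 2.000e-04 2.444e-01] w 0.312 grip 40.3 F axial/up/hinge -2.2 8.4 0.7 tq [-0.02 -0.22  0.2 ]
[ 0.02 -0.17  2.07 -0.11  1.34  0.81]
```

>>> jog_arm(deltas=[0.0008, 0, 0.0035, 0, 0.57, 0, -1, 0.0019, 0, 0.0087, 0, 1.43, 0, -1, 0.004, 0, 0.0175, 0, 2.86, 0, -1, 0.0064, 0, 0.0261, 0, 4.3, 0, -1, 0.0074, 0, 0.0296, 0, 4.87, 0, -1, 0.0074, 0, 0.0296, 0, 4.87, 0, -1])

```text
time: 8.0
tool_pos: [0.4183, 0.0023, 0.2152]
tcp_rot: [2.858, 1.237, -0.091]
wrist_force: [-1.2, -1.2, 9.5]
width: 0.314
grip_force: 40.4
```

```bash
python3 -c "
from h import *
s=rep(); al=ang(s); rep(al)"
```

```text
t 8.0 [0.4183 0.0023 0.2152] w 0.314 grip 40.4 F axial/up/hinge 4.0 8.8 -0.0 tq [-0.21  0.15  0.11]
alpha 0.383 r 0.3575 lat 0.0001 lean-al 0.064
t 8.0 [0.4183 0.0023 0.2152] w 0.314 grip 40.4 F axial/up/hinge 0.4 9.7 -0.0 tq [-0.21  0.15  0.11]
```

>>> jog_arm(deltas=[0.0006, 0, 0.0026, 0, 0.43, 0, -1, 0.0011, 0, 0.0052, 0, 0.86, 0, -1, 0.0011, 0, 0.0052, 0, 0.86, 0, -1])

```text
time: 8.3
tool_pos: [0.4188, 0.0029, 0.2101]
tcp_rot: [2.864, 1.24, -0.07]
wrist_force: [-0.9, -2.5, 10.0]
width: 0.313
grip_force: 40.5
```

>>> jog_arm(deltas=[0.0005, 0, 0.0021, 0, 0.35, 0, -1, 0.001, 0, 0.0042, 0, 0.69, 0, -1, 0.001, 0, 0.0042, 0, 0.69, 0, -1])

```text
time: 8.6
tool_pos: [0.4193, 0.0034, 0.2059]
tcp_rot: [2.868, 1.242, -0.053]
wrist_force: [-0.8, -2.5, 9.9]
width: 0.315
grip_force: 40.5
```

>>> jog_arm(deltas=[0.0005, 0, 0.0021, 0, 0.35, 0, -1, 0.001, 0, 0.0042, 0, 0.69, 0, -1, 0.001, 0, 0.0042, 0, 0.69, 0, -1])

```text
time: 8.9
tool_pos: [0.4198, 0.0039, 0.2016]
tcp_rot: [2.873, 1.244, -0.036]
wrist_force: [-1.0, -2.6, 9.9]
width: 0.314
grip_force: 40.5
```

>>> jog_arm(deltas=[0.0005, 0, 0.0021, 0, 0.35, 0, -1, 0.001, 0, 0.0042, 0, 0.69, 0, -1, 0.001, 0, 0.0042, 0, 0.69, 0, -1])

```text
time: 9.2
tool_pos: [0.4203, 0.0045, 0.1973]
tcp_rot: [2.877, 1.246, -0.019]
wrist_force: [-2.0, -3.8, 10.3]
width: 0.312
grip_force: 40.5
```

>>> jog_arm(deltas=[0.0004, 0, 0.0021, 0, 0.35, 0, -1, 0.0008, 0, 0.0042, 0, 0.69, 0, -1, 0.0008, 0, 0.0042, 0, 0.69, 0, -1])

```text
time: 9.5
tool_pos: [0.4209, 0.0051, 0.1931]
tcp_rot: [2.882, 1.248, -0.002]
wrist_force: [-1.4, -2.5, 10.0]
width: 0.316
grip_force: 40.5
```

>>> jog_arm(deltas=[0.0004, 0, 0.0021, 0, 0.35, 0, -1, 0.0009, 0, 0.0042, 0, 0.69, 0, -1, 0.0009, 0, 0.0042, 0, 0.69, 0, -1])

```text
time: 9.8
tool_pos: [0.4215, 0.0058, 0.1889]
tcp_rot: [-2.879, -1.247, -0.016]
wrist_force: [-2.1, -1.3, 10.0]
width: 0.312
grip_force: 40.5
```

>>> jog_arm(deltas=[0.0004, 0, 0.0021, 0, 0.35, 0, -1, 0.0009, 0, 0.0042, 0, 0.69, 0, -1, 0.0009, 0, 0.0042, 0, 0.69, 0, -1])

```text
time: 10.1
tool_pos: [0.4222, 0.0064, 0.1847]
tcp_rot: [-2.875, -1.245, -0.033]
wrist_force: [-1.6, -2.5, 10.9]
width: 0.31
grip_force: 40.5
```

>>> jog_arm(deltas=[0.0004, 0, 0.0021, 0, 0.35, 0, -1, 0.0009, 0, 0.0042, 0, 0.69, 0, -1, 0.0009, 0, 0.0042, 0, 0.69, 0, -1])

```text
time: 10.4
tool_pos: [0.4229, 0.0072, 0.1805]
tcp_rot: [-2.87, -1.243, -0.05]
wrist_force: [-1.9, -3.3, 9.6]
width: 0.316
grip_force: 40.5
```

>>> jog_arm(deltas=[0.0004, 0, 0.0021, 0, 0.35, 0, -1, 0.0009, 0, 0.0042, 0, 0.69, 0, -1, 0.0009, 0, 0.0042, 0, 0.69, 0, -1])

```text
time: 10.7
tool_pos: [0.4235, 0.008, 0.1763]
tcp_rot: [-2.865, -1.241, -0.067]
wrist_force: [-2.3, -2.3, 10.6]
width: 0.313
grip_force: 40.5
```

>>> jog_arm(deltas=[0.0004, 0, 0.0021, 0, 0.35, 0, -1, 0.0009, 0, 0.0042, 0, 0.69, 0, -1, 0.0009, 0, 0.0042, 0, 0.69, 0, -1])

```text
time: 11.0
tool_pos: [0.4243, 0.0087, 0.1721]
tcp_rot: [-2.861, -1.239, -0.084]
wrist_force: [-2.3, -2.5, 10.4]
width: 0.312
grip_force: 40.5
```

>>> jog_arm(deltas=[0.0004, 0, 0.0021, 0, 0.35, 0, -1, 0.0009, 0, 0.0042, 0, 0.69, 0, -1, 0.0009, 0, 0.0042, 0, 0.69, 0, -1])

```text
time: 11.3
tool_pos: [0.4251, 0.0096, 0.168]
tcp_rot: [-2.856, -1.237, -0.101]
wrist_force: [-2.7, -2.6, 10.0]
width: 0.313
grip_force: 40.6
```

>>> jog_arm(deltas=[0.0005, 0, 0.0023, 0, 0.37, 0, -1, 0.001, 0, 0.0046, 0, 0.75, 0, -1, 0.001, 0, 0.0046, 0, 0.75, 0, -1])

```text
time: 11.6
tool_pos: [0.426, 0.0106, 0.1634]
tcp_rot: [-2.85, -1.235, -0.12]
wrist_force: [-2.5, -3.5, 9.6]
width: 0.312
grip_force: 40.6
```

>>> jog_arm(deltas=[0.0005, 0, 0.0023, 0, 0.37, 0, -1, 0.001, 0, 0.0046, 0, 0.75, 0, -1, 0.001, 0, 0.0046, 0, 0.75, 0, -1])

```text
time: 11.9
tool_pos: [0.427, 0.0116, 0.159]
tcp_rot: [-2.845, -1.232, -0.138]
wrist_force: [-2.2, -4.1, 9.9]
width: 0.313
grip_force: 40.6
```

>>> jog_arm(deltas=[0.0005, 0, 0.0023, 0, 0.37, 0, -1, 0.001, 0, 0.0046, 0, 0.75, 0, -1, 0.001, 0, 0.0046, 0, 0.75, 0, -1])

```text
time: 12.2
tool_pos: [0.4278, 0.0125, 0.155]
tcp_rot: [-2.839, -1.23, -0.156]
wrist_force: [-6.0, -4.2, 15.3]
width: 0.307
grip_force: 41.1
```

```bash
python3 -c "
from h import *
s=rep(); al=ang(s); rep(al)"
```

```text
t 12.2 [0.4278 0.0125 0.155 ] w 0.307 grip 41.1 F axial/up/hinge 10.8 13.1 -1.5 tq [-0.38  0.7   0.15]
alpha 0.556 r 0.357 lat 0.0 lean-al -0.11
t 12.2 [0.4278 0.0125 0.155 ] w 0.307 grip 41.1 F axial/up/hinge 2.3 16.8 -1.5 tq [-0.38  0.7   0.15]
```

>>> jog_arm(deltas=[0, 0, 0.0008, 0, 0.15, 0, -1, 0, 0, 0.0008, 0, 0.15, 0, -1])

```text
time: 12.4
tool_pos: [0.428, 0.0126, 0.1546]
tcp_rot: [-2.838, -1.23, -0.16]
wrist_force: [-5.8, -4.1, 16.7]
width: 0.312
grip_force: 41.1
```

```bash
python3 -c "
from h import *
s=rep(); al=ang(s); rep(al)"
```

```text
t 12.4 [0.428  0.0126 0.1546] w 0.312 grip 41.1 F axial/up/hinge 10.8 14.5 -1.4 tq [-0.43  0.76  0.13]
alpha 0.557 r 0.357 lat 0.0 lean-al -0.112
t 12.4 [0.428  0.0126 0.1546] w 0.312 grip 41.1 F axial/up/hinge 1.5 18.1 -1.4 tq [-0.43  0.76  0.13]
```

>>> jog_arm(deltas=[0.0002, 0, 0.0009, 0, 0.1, 0, -1, 0.0002, 0, 0.0009, 0, 0.1, 0, -1, 0.0002, 0, 0.0009, 0, 0.1, 0, -1, 0.0002, 0, 0.0009, 0, 0.1, 0, -1])

```text
time: 12.8
tool_pos: [0.4281, 0.0127, 0.1538]
tcp_rot: [-2.837, -1.23, -0.162]
wrist_force: [-6.5, -4.4, 17.3]
width: 0.317
grip_force: 41.2
```

```bash
python3 -c "
from h import *
s=rep(); al=ang(s); rep(al)"
```

```text
t 12.8 [0.4281 0.0127 0.1538] w 0.317 grip 41.2 F axial/up/hinge 11.7 14.9 -1.6 tq [-0.38  0.82  0.09]
alpha 0.559 r 0.357 lat 0.0 lean-al -0.114
t 12.8 [0.4281 0.0127 0.1538] w 0.317 grip 41.2 F axial/up/hinge 2.0 18.8 -1.6 tq [-0.38  0.82  0.09]
```

>>> jog_arm(deltas=[0, 0, 0, 0, 0, 0, -1, 0, 0, 0, 0, 0, 0, -1, 0, 0, 0.0005, 0, 0, 0, -1, 0, 0, 0.0005, 0, 0, 0, -1], squeeze=80)

```text
time: 13.2
tool_pos: [0.4282, 0.0128, 0.1535]
tcp_rot: [-2.837, -1.23, -0.162]
wrist_force: [-7.2, -4.6, 17.6]
width: 0.301
grip_force: 77.5
```

```bash
python3 -c "
from h import *
s=rep(); al=ang(s); rep(al)"
```

```text
t 13.2 [0.4282 0.0128 0.1535] w 0.301 grip 77.5 F axial/up/hinge 12.4 15.0 -2.1 tq [-0.37  0.86  0.18]
alpha 0.561 r 0.357 lat 0.0001 lean-al -0.114
t 13.2 [0.4282 0.0128 0.1535] w 0.301 grip 77.5 F axial/up/hinge 2.5 19.3 -2.1 tq [-0.37  0.86  0.18]
```

>>> jog_arm(deltas=[-0.0003, 0, 0.0008, 0, 0, 0, -1, -0.0003, 0, 0.0008, 0, 0, 0, -1, -0.0003, 0, 0.0008, 0, 0, 0, -1])

```text
time: 13.5
tool_pos: [0.4284, 0.0129, 0.153]
tcp_rot: [-2.837, -1.23, -0.163]
wrist_force: [-6.5, -3.3, 19.3]
width: 0.301
grip_force: 77.7
```

```bash
python3 -c "
from h import *
s=rep(); al=ang(s); rep(al)"
```

```text
t 13.5 [0.4284 0.0129 0.153 ] w 0.301 grip 77.7 F axial/up/hinge 11.4 17.0 -2.4 tq [-0.14  0.85  0.2 ]
alpha 0.562 r 0.357 lat 0.0001 lean-al -0.115
t 13.5 [0.4284 0.0129 0.153 ] w 0.301 grip 77.7 F axial/up/hinge 0.6 20.5 -2.4 tq [-0.14  0.85  0.2 ]
```

>>> jog_arm(deltas=[-0.0001, 0, 0.0008, 0, 0, 0, -1, -0.0001, 0, 0.0008, 0, 0, 0, -1, -0.0001, 0, 0.0008, 0, 0, 0, -1, -0.0001, 0, 0.0008, 0, 0, 0, -1])

```text
time: 13.9
tool_pos: [0.4285, 0.0131, 0.1524]
tcp_rot: [-2.837, -1.23, -0.164]
wrist_force: [-6.8, -2.7, 20.9]
width: 0.3
grip_force: 77.8
```

```bash
python3 -c "
from h import *
s=rep(.56); al=ang(s)
from workcell import read_camera
S=read_camera('side'); cv2.imwrite('pics/s4.png',cv2.resize(S['color'][85:215,175:275],None,fx=4.5,fy=4.5,interpolation=cv2.INTER_CUBIC))"
```

```text
t 13.9 [0.4285 0.0131 0.1524] w 0.3 grip 77.8 F axial/up/hinge -0.1 21.9 -3.1 tq [-0.01  0.87  0.18]
alpha 0.564 r 0.357 lat 0.0001 lean-al -0.115
```

View pics/s4.png

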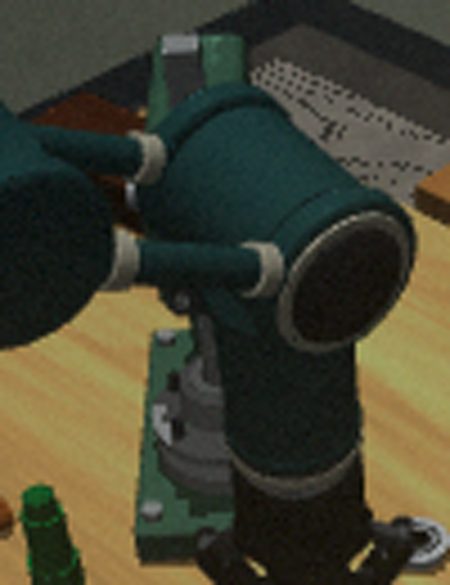

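It's bottomed: force rises linearly at a constant angle, about 21 N. The side view is mostly hidden by the arm, though the ram is down on the hub at (205,380). I'll raise it slowly.

>>> jog_arm(deltas=[-0.0015, 0, -0.0088, 0, -1.43, 0, -1, -0.0031, 0, -0.0176, 0, -2.86, 0, -1, -0.0043, 0, -0.0265, 0, -4.3, 0, -1, -0.0053, 0, -0.0354, 0, -5.73, 0, -1, -0.006, 0, -0.0443, 0, -7.16, 0, -1, -0.0067, 0, -0.0532, 0, -8.59, 0, -1, -0.007, 0, -0.0621, 0, -10.03, 0, -1, -0.0071, 0, -0.0711, 0, -11.46, 0, -1])

```text
time: 14.75
tool_pos: [0.4178, 0.0018, 0.2207]
tcp_rot: [2.849, 1.234, -0.123]
wrist_force: [0.1, -2.5, 5.8]
width: 0.302
grip_force: 78.2
```

```bash
python3 -c "
from h import *
s=rep(.37); al=ang(s)"
```

```text
t 14.75 [0.4178 0.0018 0.2207] w 0.302 grip 78.2 F axial/up/hinge 1.0 6.0 1.8 tq [-0.16 -0.13  0.13]
alpha 0.367 r 0.3575 lat 0.0 lean-al 0.086
```

>>> jog_arm(deltas=[-0.0015, 0, -0.0088, 0, -1.43, 0, -1, -0.0031, 0, -0.0176, 0, -2.86, 0, -1, -0.0043, 0, -0.0265, 0, -4.3, 0, -1, -0.0053, 0, -0.0354, 0, -5.73, 0, -1, -0.006, 0, -0.0443, 0, -7.16, 0, -1, -0.0067, 0, -0.0532, 0, -8.59, 0, -1, -0.007, 0, -0.0621, 0, -10.03, 0, -1, -0.0071, 0, -0.0711, 0, -11.46, 0, -1])

```text
time: 15.55
tool_pos: [0.4169, 0.001, 0.2919]
tcp_rot: [2.754, 1.193, -0.398]
wrist_force: [1.9, -1.9, 4.7]
width: 0.305
grip_force: 78.2
```

```bash
python3 -c "
from h import *
s=rep(.17); al=ang(s)"
```

```text
t 15.55 [0.4169 0.001  0.2919] w 0.305 grip 78.2 F axial/up/hinge 0.5 4.7 2.7 tq [-0.26 -0.24  0.23]
alpha 0.168 r 0.3575 lat 0.0 lean-al 0.287
```

>>> jog_arm(deltas=[-0.0015, 0, -0.0088, 0, -1.43, 0, -1, -0.0031, 0, -0.0176, 0, -2.86, 0, -1, -0.0043, 0, -0.0265, 0, -4.3, 0, -1, -0.0053, 0, -0.0354, 0, -5.73, 0, -1, -0.006, 0, -0.0443, 0, -7.16, 0, -1, -0.0067, 0, -0.0532, 0, -8.59, 0, -1, -0.0067, 0, -0.0532, 0, -8.59, 0, -1])

```text
time: 16.25
tool_pos: [0.4232, 0.0076, 0.3451]
tcp_rot: [2.67, 1.157, -0.592]
wrist_force: [2.5, -1.9, 5.7]
width: 0.298
grip_force: 78.4
```

```bash
python3 -c "
from h import *
s=rep(.02); al=ang(s)"
```

```text
t 16.25 [0.4232 0.0076 0.3451] w 0.298 grip 78.4 F axial/up/hinge 0.9 5.6 3.1 tq [-0.2  -0.19  0.13]
alpha 0.016 r 0.3568 lat -0.0 lean-al 0.436
```

>>> jog_arm(deltas=[-0.0003, 0, -0.0017, 0, -0.28, 0, -1, -0.0006, 0, -0.0034, 0, -0.55, 0, -1, -0.0009, 0, -0.005, 0, -0.8, 0, -1, -0.0009, 0, -0.005, 0, -0.8, 0, -1])

```text
time: 16.65
tool_pos: [0.4237, 0.0084, 0.3486]
tcp_rot: [2.662, 1.153, -0.61]
wrist_force: [3.3, -2.1, 5.4]
width: 0.3
grip_force: 78.4
```

```bash
python3 -c "
from h import *
s=rep(.0); al=ang(s)"
```

```text
t 16.65 [0.4237 0.0084 0.3486] w 0.3 grip 78.4 F axial/up/hinge 0.6 5.4 3.9 tq [-0.42 -0.45  0.33]
alpha 0.006 r 0.3568 lat -0.0001 lean-al 0.45
```

>>> jog_arm(deltas=[-0.0004, 0, -0.002, 0, 0, 0, -1, -0.0008, 0, -0.0039, 0, 0, 0, -1, -0.0008, 0, -0.0039, 0, 0, 0, -1])

```text
time: 16.95
tool_pos: [0.4241, 0.0089, 0.351]
tcp_rot: [2.662, 1.154, -0.612]
wrist_force: [4.0, -4.6, 0.1]
width: 0.299
grip_force: 79.3
```

```bash
python3 -c "
from h import *
s=rep(.0); al=ang(s)"
```

```text
t 16.95 [0.4241 0.0089 0.351 ] w 0.299 grip 79.3 F axial/up/hinge 0.6 -0.1 6.0 tq [-0.54 -0.75  0.49]
alpha -0.001 r 0.3568 lat -0.0002 lean-al 0.451
```

At the top stop with the load gone. Releasing and withdrawing.

>>> jog_arm(deltas=[0, 0, 0, 0, 0, 0, -0.3, 0, 0, 0, 0, 0, 0, 0.2, 0, 0, 0, 0, 0, 0, 1, 0, 0, 0, 0, 0, 0, 1, 0, 0, 0, 0, 0, 0, 1, 0, 0, 0, 0, 0, 0, 1])

```text
time: 17.55
tool_pos: [0.424, 0.0096, 0.3518]
tcp_rot: [2.663, 1.154, -0.611]
wrist_force: [0.4, 0.1, 0.1]
width: 1.001
grip_force: 0.0
```

>>> jog_arm(deltas=[0, 0, -0.02, 0, 0, 0, 1, 0, 0, -0.05, 0, 0, 0, 1, 0, 0, -0.09, 0, 0, 0, 1, 0, 0, -0.13, 0, 0, 0, 1, 0, 0, -0.15, 0, 0, 0, 1, 0, 0, -0.15, 0, 0, 0, 1])

```text
time: 18.15
tool_pos: [0.4702, 0.0577, 0.4898]
tcp_rot: [2.663, 1.155, -0.602]
wrist_force: [-0.2, 0.5, -0.1]
width: 1.0
grip_force: 0.0
```

```bash
python3 -c "
from h import *
s=rep(0)
from workcell import read_camera
S,T=read_camera('side'),read_camera('top')
a=blob(S['color'],(215,265,145,215),red); print(a, tri(ray(S,*a[0]),ray(T,*blob(T['color'],(245,300,215,265),red)[0])))
cv2.imwrite('pics/s5.png',cv2.resize(S['color'][85:215,175:275],None,fx=4.5,fy=4.5,interpolation=cv2.INTER_CUBIC))"
```

```text
t 18.15 [0.4702 0.0577 0.4898] w 1.0 grip 0.0 F axial/up/hinge -0.2 -0.1 -0.5 tq [ 0.13 -0.17  0.03]
(array([239.02415459, 179.10628019]), 207, (np.int64(231), np.int64(247), np.int64(172), np.int64(187))) (array([ 0.39373596, -0.02430806,  0.3617529 ]), np.float64(0.0003582416589946204))
```

View pics/s5.png

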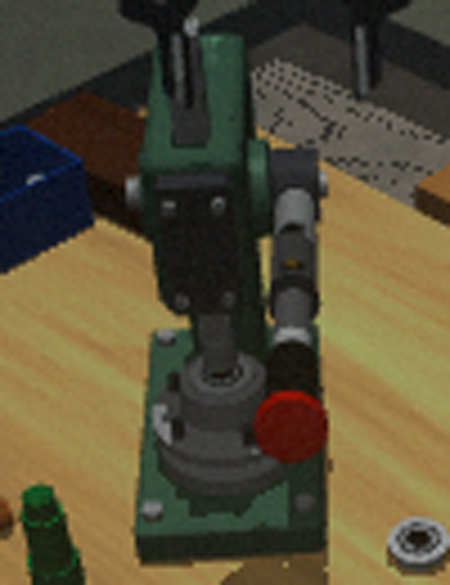

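The brass button shows in the outer hole at (290,265), the collar has moved out about 44 mm, and the lever is back at its top stop. The flange is down on the hub at (220,375).

```bash
python3 -c "
from workcell import finish_job
print(finish_job())"
```

```text
the job is handed in; nothing more can be done
None
```

The job is handed in at about 18 s: the handle came out about 45 mm and its button locked (tug about 18 N), the bearing bottomed and was firmed home at about 22 N, and the lever was eased back to its top stop and released.

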